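# Put the two-tier stacking planter together on its drip saucer

### The arm

A 6-joint arm with a two-finger parallel gripper is mounted at the origin on the work surface. World frame = base frame: x ahead of the robot, y to its left, z up, the work surface at z = 0. Lengths are in m, angles in rad, forces in N, time in s.
With the tool pointing down it reaches from about 0.325 to 0.775 m from the base axis. Payload 5.5 kg.
Tool frame: the origin (TCP) lies at the very end of the fingers, on their centre line; the grasp point (between the pads) lies 19 mm behind it; z points along the fingers, y is the line along which they close (so a half turn about z gives the same grasp; the last joint's range is limited). The gripper opens to 85 mm and grips with 20 to 120 N. Pads are 22 mm wide; open, the fingers measure 114 mm over their backs; the gripper's body (76 mm by 85 mm) begins 54 mm behind the grasp point. The pads swing forward as they close: fully open they stand 13 mm farther back than shut.
Start: joints at [-1.33, 0.091, 1.231, -0, 1.82, -0.057], TCP at [0.176, -0.574, 0.231] pointing down, gripper open.
Joint ranges: [-2.87, 2.87], [-0.86, 2.18], [0.17, 2.46], [-1.51, 4.65], [0.06, 2.69], [-2.65, 2.65]. Speed limits (rad/s): [2.57, 2.57, 3.01, 3.14, 3.14, 3.14].

### API

Orientations are given as a rotation vector (axis times angle).
In Python, from workcell import manip gives the robot as it stands. The module is installed in compiled form; this text tells all that it offers.
- The arm moves only by the shell command python3 -m creep 'ROWS' [FORCE]. ROWS is JSON, a list of rows, each a list of 3 entries, a list of its own where there are three numbers: the finger opening in mm, from 0 to 85.4, then the shift along the tool's x, y, z in mm, then the turn about the tool's z in rad. A call has 1 to 20 rows; each row shifts and turns the commanded pose from where the row before left it, along the tool's axes as they then stand; what a row does not reach is not made up. A row lasts 1/10 s, in which the tool goes at most 50 mm and 8.59 degrees, less where a joint would pass 70% of its speed; a pose out of reach is approached as far as the arm can. A call with a gripper value outside its range is refused whole. The fingers move at their own pace and stop on an object; FORCE is the grip in N (left out, the last holds). Time passes only in rows, so rows that do not move let the fingers close. It gives the time, the measured TCP pose, the force, the opening and the grip force at its end, in the units of the state.
- manip.state(): the state, without advancing time (a new reading comes with each control period).
- manip.camera(name): name is "scene" or "top" or "wrist"; returns (picture, depth): 480x640x3 uint8, red, green, blue; 480x640 float32, m along the optical axis (not along the pixel's ray), 0 where there is no reading.
- manip.calibration(name): a dict with "intrinsics" (3x3 intrinsics, pixels), "distortion" ([k1, k2, p1, p2, k3] as OpenCV has them; the pictures are not rectified), "extrinsics" (4x4, takes a point from world to camera coordinates); the wrist camera has in their place "T_tool_cam" (4x4, takes a point from camera to tool coordinates, whose origin is the TCP and whose axes are the flange's). Camera axes: x right, y down, z forward; pixel columns grow to the right and rows downward; lengths in m; the calibration is good to about 2 mm. A picture is of the moment at which its call begins: read the wrist's pose just before it. calibration takes no time and is no camera call.
- manip.finish_job(): hands the job in; it is judged then, once.
The state is a dict: "t": time; "joint_positions": joint angles; "joint_velocities": joint speeds; "effort": joint torques, N m; "eef_pos": TCP position; "eef_rot": TCP orientation; "ft_force": force on the tool from outside, world axes, zero at the start; "moment": the same for the moment, N m; "width": opening from 0.0 (shut) to 1.0 (fully open); "finger_force": force on a finger pad.
Only numpy, scipy, OpenCV 4.12 (cv2) and the standard library are available. Lean on these libraries where they do the work, as an engineer would, in place of code of your own. Each camera call takes 0.05 s, during which the arm holds its last target. There are 200 camera calls.

### The job

Put the two-tier planter together on its grey drip saucer, working up from the bottom: the wide bowl in the saucer, then the taller of the two riser tubes on the wide bowl's hub, then the small bowl on the tube, and last the filler cap on top of the small bowl's hub. Seat each piece fully down over the spigot below it, upright, and let go of it before you fetch the next. Leave the short tube, the mug, the jar, the trowel and the bamboo marker where they are.

Things in the scene. Friction and masses are not known exactly. Their poses are not given: they have to be found in the camera images.
- saucer: Round grey plastic drip saucer, empty at the start, fixed to the sill where it lies: 167 mm across its rim, 16 mm high, inner floor 4 mm above the sill and about 131 mm across, sides flaring outward. Origin: centre of its underside, on the sill; z up.
- wide_bowl: Lower tier, loose, 0.22 kg: the larger round grey plastic bowl, rim 165 mm across, 65 mm high, foot 110 mm across, flat underside. In its middle a round hub 44 mm across with straight sides, gripped from above; the hub's flat top (shoulder) is 75 mm above the underside and carries a tapered spigot 18 mm tall, 24 mm wide narrowing to 11 mm at the tip. Origin: centre of its underside; z up.
- tall_riser: The taller of two upright round grey plastic tubes, loose, 0.07 kg, 44 mm across with straight sides; its shoulder, 90 mm above its foot, carries a tapered spigot 18 mm tall, 24 mm wide narrowing to 11 mm at the tip. Socket in its underside 29 mm wide, 22 mm deep, slips over the spigot below with 2.5 mm play until the foot rests on the shoulder. Origin: centre of its foot; z up.
- small_bowl: Upper tier, loose, 0.15 kg: the smaller round grey plastic bowl, rim 135 mm wide, 55 mm high, foot 90 mm wide, wall 4 mm. Middle hub 44 mm wide; its shoulder, 62 mm above the underside, carries a tapered spigot 18 mm tall, 24 mm wide narrowing to 11 mm at the tip. Socket in its underside 29 mm wide, 22 mm deep, slips over the riser's spigot down to its shoulder. Origin: centre of underside; z up.
- filler_cap: Grey plastic filler cap, loose, 0.04 kg, upright: round body 44 mm across, 26 mm high, with a round finger knob on top 18 mm across, 20 mm tall (46 mm in all). Socket in its underside 29 mm wide, 22 mm deep, slips over the small bowl's spigot until the foot rests on the shoulder. Origin: centre of its foot; z up through the knob.
- short_riser: The spare shorter riser tube, loose, not to be used: same as the tall one, 44 mm across, but its shoulder is only 45 mm above its foot (63 mm in all with the spigot). Leave it. Origin: centre of its foot; z up.
- mug: Blue enamel mug, loose, 80 mm across and 80 mm high, handle reaching 77 mm from the axis at its own +y side. Leave it. Origin: centre of its underside.
- clamp_jar: Glass jar with a glass lid, orange gasket and wire clamp, closed, loose, 90 mm across and 121 mm high. Leave it. Origin: centre of its underside.
- trowel: Stainless hand trowel with a wooden handle, lying on the sill, about 300 mm long along its own x (blade to +x, handle to -x), 70 mm wide, up to 27 mm high. Leave it. Origin: on the sill, 150 mm from the handle's end.
- marker: Flat bamboo plant marker stick lying on the sill, 143 mm long along its own x, 15 mm wide, 4 mm thick. Leave it. Origin: near its middle, on the sill.

How it is judged:
On the way, in this order (a step that is already met when the one before it is completed fails the run):
1. the wide bowl stands in the saucer, let go (horizontal distance between wide_bowl and saucer below 0.012 m and z of wide_bowl in the frame of saucer between 0 and 0.008 m and angle between wide_bowl's own z axis and vertical below 0.06 rad and contact force between the fingers and wide_bowl below 0.3 N), for 0.2 s.
2. the tall riser tube is seated on the wide bowl's hub, let go (horizontal distance between wide_bowl and saucer below 0.012 m and z of wide_bowl in the frame of saucer between 0 and 0.008 m and angle between each of wide_bowl, tall_riser's own z axis and vertical below 0.06 rad and horizontal distance between tall_riser and wide_bowl below 0.005 m and z of tall_riser in the frame of wide_bowl between 0.071 and 0.079 m and contact force between the fingers and tall_riser below 0.3 N), for 0.2 s.
3. the small bowl is seated on the riser, let go (horizontal distance between wide_bowl and saucer below 0.012 m and z of wide_bowl in the frame of saucer between 0 and 0.008 m and angle between each of wide_bowl, tall_riser, small_bowl's own z axis and vertical below 0.06 rad and horizontal distance between tall_riser and wide_bowl below 0.005 m and z of tall_riser in the frame of wide_bowl between 0.071 and 0.079 m and horizontal distance between small_bowl and tall_riser below 0.005 m and z of small_bowl in the frame of tall_riser between 0.086 and 0.094 m and contact force between the fingers and small_bowl below 0.3 N), for 0.2 s.
4. the filler cap is seated on the small bowl, let go (horizontal distance between wide_bowl and saucer below 0.012 m and z of wide_bowl in the frame of saucer between 0 and 0.008 m and angle between each of wide_bowl, tall_riser, small_bowl, filler_cap's own z axis and vertical below 0.06 rad and horizontal distance between tall_riser and wide_bowl below 0.005 m and z of tall_riser in the frame of wide_bowl between 0.071 and 0.079 m and horizontal distance between small_bowl and tall_riser below 0.005 m and z of small_bowl in the frame of tall_riser between 0.086 and 0.094 m and horizontal distance between filler_cap and small_bowl below 0.005 m and z of filler_cap in the frame of small_bowl between 0.058 and 0.066 m and contact force between the fingers and filler_cap below 0.3 N), for 0.2 s.
At the end, for the whole second after the job is handed in: Wide bowl on the saucer's floor, axes within 12 mm; tall riser on it, small bowl on the riser, filler cap on the small bowl, each within 4 mm of its seated height and 5 mm of the axis below; all upright within 0.06 rad, released and at rest (horizontal distance between wide_bowl and saucer below 0.012 m and z of wide_bowl in the frame of saucer between 0 and 0.008 m and angle between each of wide_bowl, tall_riser, small_bowl, filler_cap's own z axis and vertical below 0.06 rad and horizontal distance between tall_riser and wide_bowl below 0.005 m and z of tall_riser in the frame of wide_bowl between 0.071 and 0.079 m and horizontal distance between small_bowl and tall_riser below 0.005 m and z of small_bowl in the frame of tall_riser between 0.086 and 0.094 m and horizontal distance between filler_cap and small_bowl below 0.005 m and z of filler_cap in the frame of small_bowl between 0.058 and 0.066 m and linear speed of each of wide_bowl, tall_riser, small_bowl, filler_cap below 0.02 m/s and angular speed of each of wide_bowl, tall_riser, small_bowl, filler_cap below 0.2 rad/s); the robot touches nothing.
It fails at once if the spare short riser tube is moved more than 20 mm from where it was (distance of short_riser from where it was at the start of the episode above 0.02 m).
It fails at once if the mug is moved more than 20 mm from where it was (distance of mug from where it was at the start of the episode above 0.02 m).
It fails at once if the clamp-lid jar is moved more than 20 mm from where it was (distance of clamp_jar from where it was at the start of the episode above 0.02 m).
It fails at once if the trowel is moved more than 20 mm from where it was (distance of trowel from where it was at the start of the episode above 0.02 m).
It fails at once if the bamboo marker is moved more than 20 mm from where it was (distance of marker from where it was at the start of the episode above 0.02 m).
It also fails if it takes over 128 s, if anything falls off the work surface, if the arm or the gripper's body presses on something with over 40 N, if the wrist force passes 120 N, or if a joint passes its speed limit or range.

## Working session

There is one attempt and no reset: what is moved stays moved. The work goes in short steps, Python scripts to look and compute and a shell command to move; the robot and the scene stay as the last step left them, time stands still between calls to the robot, and variables do not carry over. Pictures are saved under pics/ and viewed, at most 14 in all, crops included, and the job is handed in when it is done.

```bash
mkdir -p pics; python3 - <<'E'
from workcell import manip
import cv2,numpy as np
print(manip.state())
for n in("scene","top"):
    p,d=manip.camera(n); cv2.imwrite(f"pics/{n}0.png",p[:,:,::-1]); np.save(f"pics/{n}0.npy",d)
    print(n,manip.calibration(n))
print(manip.calibration("wrist"))
E
```

```text
{'t': 0.0, 'joint_positions': array([-1.32969853e+00,  9.18721405e-02,  1.23189520e+00, -9.48558935e-07,
        1.81978671e+00, -5.66990548e-02]), 'joint_velocities': array([ 8.90883001e-05,  1.10518269e-04, -1.12666332e-03,  3.42928458e-04,
       -1.23551376e-03,  3.45678526e-05]), 'effort': array([ 1.45843849e-03, -4.58730912e+01, -4.18023205e+01,  2.34451051e-05,
        1.14663536e-02,  2.66847078e-07]), 'eef_pos': array([ 0.17598039, -0.5733191 ,  0.23013765]), 'eef_rot': array([-3.10489991e+00, -4.65761532e-01,  2.84920137e-04]), 'ft_force': array([-0.77675971,  0.01173118,  0.2729344 ]), 'moment': array([ 0.04039227,  0.00130152, -0.02143878]), 'finger_force': 0.0, 'width': 0.9981882740505124}
scene {'intrinsics': array([[566.69353566,   0.        , 313.01159211],
       [  0.        , 566.69353566, 247.43924509],
       [  0.        ,   0.        ,   1.        ]]), 'distortion': array([-0.12017179,  0.        ,  0.        ,  0.        ,  0.        ]), 'extrinsics': array([[ 0.8241525 ,  0.56601438, -0.02000953, -0.47822754],
       [ 0.39866862, -0.60485643, -0.68935624, -0
[... 571 characters left out ...]
97332661,  1.04542295],
       [ 0.        ,  0.        ,  0.        ,  1.        ]])}
{'intrinsics': array([[426.85986368,   0.        , 317.86995092],
       [  0.        , 426.85986368, 239.09508564],
       [  0.        ,   0.        ,   1.        ]]), 'distortion': array([-0.08409564,  0.        ,  0.        ,  0.        ,  0.        ]), 'T_tool_cam': array([[ 1.22213809e-04, -9.54828973e-01, -2.97155880e-01,
         7.62432116e-02],
       [ 9.99999692e-01, -1.13688020e-04,  7.76583612e-04,
        -3.67740688e-04],
       [-7.75287596e-04, -2.97155884e-01,  9.54828665e-01,
        -1.41544402e-01],
       [ 0.00000000e+00,  0.00000000e+00,  0.00000000e+00,
         1.00000000e+00]])}
```

View pics/top0.png

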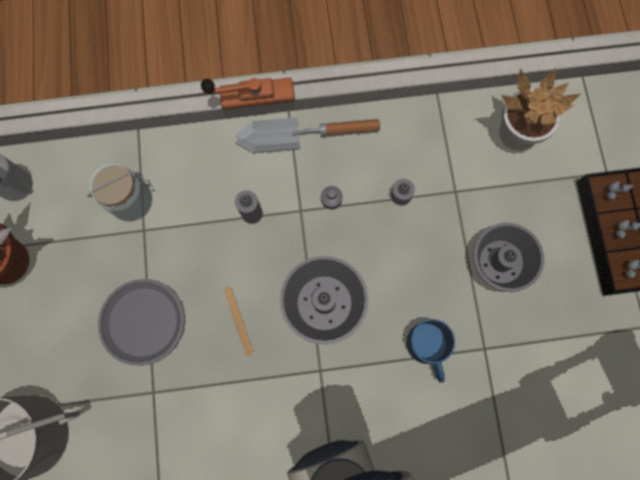

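View pics/scene0.png

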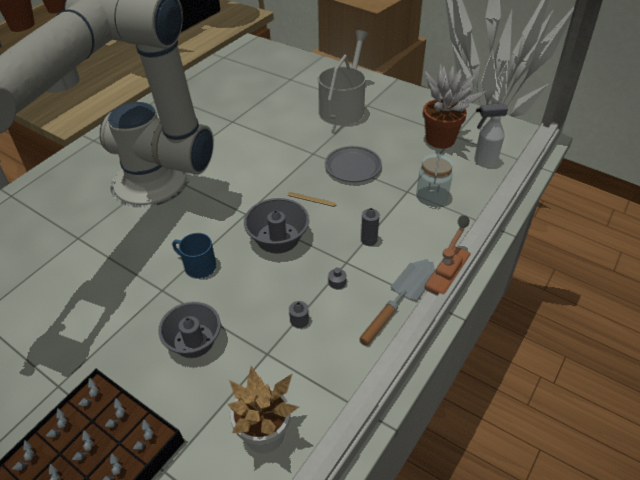

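The top view shows the saucer at (141,321), wide bowl hub at (324,298), small bowl hub at about (508,257), tall riser top at (246,200), cap at (331,192) and short riser at (403,186). The marker is at (238,320), between the saucer and the wide bowl, and the mug is at (430,340). The scene view confirms the left tube is the taller one.

```bash
cat > h.py <<'E'
import cv2,numpy as np
from scipy.spatial.transform import Rotation as R
from workcell import manip
def cam(name,st=None):
    c=manip.calibration(name)
    if name=="wrist":
        T=np.eye(4);T[:3,:3]=R.from_rotvec(st["eef_rot"]).as_matrix();T[:3,3]=st["eef_pos"]
        W=T@c["T_tool_cam"]
    else: W=np.linalg.inv(c["extrinsics"])
    return c["intrinsics"],c["distortion"],W
def ray(name,uv,z,st=None):
    K,D,W=cam(name,st)
    n=cv2.undistortPoints(np.array(uv,float).reshape(-1,1,2),K,D).reshape(-1,2)
    d=np.c_[n,np.ones(len(n))]@W[:3,:3].T
    o=W[:3,3]; s=(np.array(z)-o[2])/d[:,2]
    return o+d*s[:,None]
def cloud(name,depth,st=None):
    K,D,W=cam(name,st)
    v,u=np.mgrid[:480,:640]
    n=cv2.undistortPoints(np.c_[u.ravel(),v.ravel()].astype(float).reshape(-1,1,2),K,D).reshape(-1,2)
    P=np.c_[n,np.ones(len(n))]*depth.reshape(-1,1)
    P=P@W[:3,:3].T+W[:3,3]; P[depth.ravel()==0]=np.nan
    return P.reshape(480,640,3)
def delta(st,xy,z=None):
    "shift in tool axes, mm, to world target"
    t=np.array([xy[0],xy[1],st["eef_pos"][2] if z is None else z])
    return (R.from_rotvec(st["eef_rot"]).as_matrix().T@(t-st["eef_pos"])*1000).round(1)
E
python3 - <<'E'
from h import *
names=["saucer","wide","small","tall","cap","short","mug","markA","markB"]
uv=[(141,321),(324,298),(508,256),(246,199),(331,190),(403,185),(430,340),(229,289),(249,354)]
z=[.016,.093,.08,.108,.046,.063,.08,0,0]
C=cloud("top",np.load("pics/top0.npy"))
for n,p,q in zip(names,ray("top",uv,z),uv):
    print(n,p.round(3),C[q[1],q[0]].round(3), "r%.3f"%np.hypot(*p[:2]))
st=manip.state();print(R.from_rotvec(st["eef_rot"]).as_matrix().round(2))
# depth-based centroids of hub tops
for n,b,zl,zh in [("wide",(280,260,370,340),.07,.1),("small",(480,230,540,290),.058,.085),("tall",(230,185,265,220),.085,.112),("cap",(318,180,345,212),.02,.05),("short",(388,172,418,206),.04,.066),("saucerrim",(90,270,190,370),.012,.02)]:
    P=C[b[1]:b[3],b[0]:b[2]].reshape(-1,3);m=(P[:,2]>zl)&(P[:,2]<zh);Q=P[m]
    print(n,m.sum(),((Q.min(0)+Q.max(0))/2).round(3),np.ptp(Q,axis=0).round(3),Q[:,2].max().round(3))
E
```

```text
saucer [0.466 0.373 0.016] [0.467 0.377 0.003] r0.597
wide [0.455 0.018 0.093] [0.456 0.018 0.091] r0.456
small [ 0.491 -0.332  0.08 ] [ 0.492 -0.334  0.073] r0.592
tall [0.655 0.139 0.108] [0.654 0.138 0.108] r0.669
cap [ 0.671 -0.023  0.046] [ 0.672 -0.023  0.044] r0.671
short [ 0.658 -0.162  0.063] [ 0.658 -0.162  0.063] r0.678
mug [ 0.357 -0.162  0.08 ] [ 0.359 -0.175  0.003] r0.392
markA [0.508 0.201 0.   ] [ 0.508  0.201 -0.   ] r0.547
markB [0.378 0.175 0.   ] [0.378 0.174 0.003] r0.416
[[ 0.96  0.29 -0.  ]
 [ 0.29 -0.96  0.  ]
 [ 0.   -0.   -1.  ]]
wide 442 [0.443 0.039 0.083] [0.072 0.082 0.025] 0.095
small 389 [ 0.483 -0.345  0.07 ] [0.109 0.108 0.024] 0.083
tall 390 [0.657 0.141 0.098] [0.045 0.042 0.026] 0.111
cap 370 [ 0.666 -0.021  0.035] [0.044 0.043 0.029] 0.05
short 373 [ 0.656 -0.164  0.053] [0.045 0.045 0.025] 0.065
saucerrim 1068 [0.465 0.374 0.016] [0.166 0.168 0.008] 0.02
```

```bash
python3 -m creep '[[60,[30,-32,0],0],[60,[30,-32,0],0],[60,[30,-32,0],0],[60,[30,-32,0],0],[60,[30,-32,0],0],[60,[30,-32,0],0],[60,[30,-32,0],0],[60,[30,-32,0],0],[60,[30,-32,0],0],[60,[30,-32,0],0],[60,[28,-33,0],0],[60,[28,-33,0],0],[60,[28,-33,0],0],[60,[28,-33,0],0],[60,[28,-33,0],0],[60,[0,0,0],0],[60,[0,0,0],0]]' 40
cat > look.py <<'E'
import sys
from h import *
tag=sys.argv[1]
st=manip.state();p,d=manip.camera("wrist")
cv2.imwrite(f"pics/{tag}.png",p[:,:,::-1]);np.savez(f"pics/{tag}.npz",d=d,**{k:st[k] for k in("eef_pos","eef_rot")})
print(st["eef_pos"].round(4),st["eef_rot"].round(4),st["width"],st["t"])
E
python3 look.py w1
```

```text
t: 1.8
eef_pos: [0.4542, 0.02, 0.2306]
eef_rot: [3.106, 0.47, -0.003]
ft_force: [-0.3, -0.7, -0.5]
width: 0.703
finger_force: 0.0
[0.4542 0.02   0.2306] [ 3.1061e+00  4.7000e-01 -2.6000e-03] 0.7030584387575288 1.8
```

View pics/w1.png

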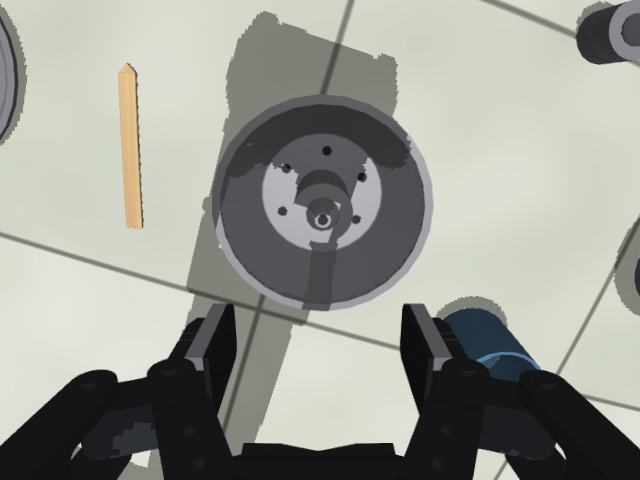

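The wrist view shows the wide bowl's spigot tip at (323,219) and its rim spanning columns 213–432 and rows 95–310. The mug is well off to the lower right.

```bash
python3 - <<'E'
from h import *
s=manip.state();p=ray("wrist",[(323,219),(322.5,202.5)],[.093,.065],s);print(p.round(4));print(delta(s,p[0,:2]),delta(s,p[1,:2]))
E
```

```text
[[0.4583 0.0169 0.093 ]
 [0.4633 0.0184 0.065 ]]
[ 3.4  3.3 -0. ] [ 8.6  3.3 -0. ]
```

```bash
python3 -m creep '[[60,[4,3,40],0],[60,[0,0,45],0],[60,[0,0,45],0],[60,[0,0,35],0],[60,[0,0,20],0],[60,[0,0,0],0],[36,[0,0,0],0],[36,[0,0,0],0],[36,[0,0,0],0],[36,[0,0,0],0],[36,[0,0,0],0]]' 50
```

```text
t: 2.95
eef_pos: [0.46, 0.0172, 0.0478]
eef_rot: [3.106, 0.466, 0.004]
ft_force: [-0.8, -2.0, 4.9]
width: 0.499
finger_force: 51.6
```

```bash
python3 -m creep '[[36,[0,0,-20],0],[36,[0,0,-30],0],[36,[0,0,-15],0],[36,[10,-20,0],0],[36,[15,-45,0],0],[36,[15,-45,0],0],[36,[15,-45,0],0],[36,[15,-45,0],0],[36,[15,-45,0],0],[36,[10,-45,0],0],[36,[10,-35,0],0],[36,[5,-15,0],0],[36,[0,0,0],0],[36,[0,0,0],0],[36,[0,0,0],0]]'
python3 look.py w2; python3 - <<'E'
from h import *
p,d=manip.camera("scene");cv2.imwrite("pics/s2.png",cv2.resize(p[100:260,220:460,::-1],None,fx=3,fy=3))
s=manip.state();print(delta(s,(.467,.374)))
E
```

```text
t: 4.45
eef_pos: [0.4648, 0.3734, 0.1112]
eef_rot: [3.106, 0.464, -0.0]
ft_force: [-0.1, 0.6, -1.5]
width: 0.499
finger_force: 51.7
[0.4648 0.3734 0.1112] [ 3.1065e+00  4.6370e-01 -4.0000e-04] 0.4992415155725569 4.45
[2.1 0.1 0. ]
```

View pics/w2.png

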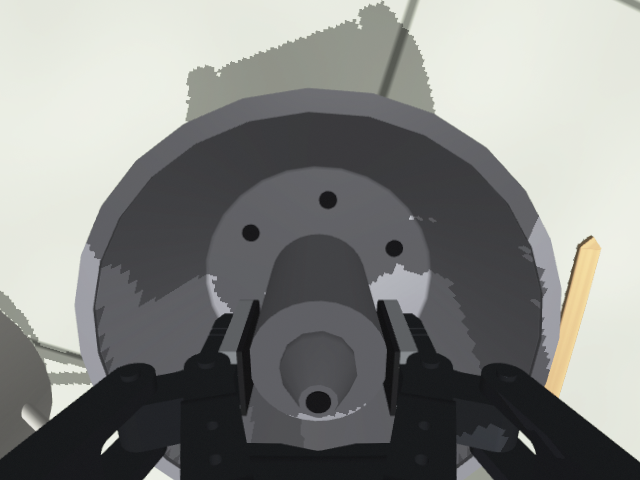

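The bowl is held level in the grip over the saucer, with its spigot tip at (318,402). The saucer is hidden underneath it.

```bash
python3 - <<'E'
from h import *
s=manip.state();p=ray("wrist",[(318,402)],[.1564],s);print(p.round(4),delta(s,p[0,:2]))
E
python3 -m creep '[[36,[2,0,20],0],[36,[0,0,20],0],[36,[0,0,12],0],[36,[0,0,4],0],[36,[0,0,2],0],[36,[0,0,0],0],[36,[0,0,0],0]]'
```

```text
[[0.4645 0.3736 0.1564]] [-0.4 -0.3 -0. ]
t: 5.25
eef_pos: [0.4669, 0.3757, 0.0545]
eef_rot: [-3.106, -0.466, -0.003]
ft_force: [0.2, -0.6, -1.8]
width: 0.501
finger_force: 51.7
```

```bash
python3 -m creep '[[36,[0,0,2],0],[36,[0,0,1],0],[36,[0,0,0],0],[36,[0,0,0],0]]'
```

```text
t: 5.65
eef_pos: [0.4669, 0.3758, 0.0518]
eef_rot: [-3.106, -0.466, -0.003]
ft_force: [-1.5, -0.2, 5.8]
width: 0.499
finger_force: 52.5
```

```bash
python3 -m creep '[[55,[0,0,0],0],[62,[0,0,0],0],[62,[0,0,0],0],[62,[0,0,-25],0],[62,[0,0,-40],0],[62,[0,0,-45],0],[62,[0,0,-45],0],[62,[0,0,-30],0],[62,[0,0,0],0],[62,[0,0,0],0]]'; python3 look.py w3
```

```text
t: 6.65
eef_pos: [0.4667, 0.3755, 0.2358]
eef_rot: [-3.106, -0.466, -0.002]
ft_force: [0.6, -0.7, -0.2]
width: 0.73
finger_force: 0.0
[0.4667 0.3755 0.2358] [-3.1062e+00 -4.6580e-01 -2.1000e-03] 0.7295339504776525 6.65
```

View pics/w3.png

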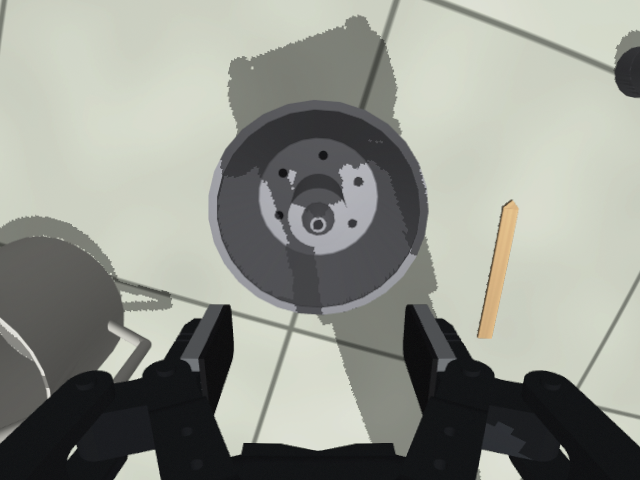

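The bowl sits level and stays put after release, spigot tip at (318,224). The watering can and marker are clear of it.

```bash
python3 - <<'E'
from h import *
s=manip.state();p=ray("wrist",[(318,224)],[.097],s);print(p.round(4),delta(s,p[0,:2]))
p,d=manip.camera("top");C=cloud("top",d)
P=C[270:370,90:190].reshape(-1,3)
for a,b in((.06,.075),(.076,.081),(.09,.11)):
    Q=P[(P[:,2]>a)&(P[:,2]<b)];print(a,len(Q),((Q.min(0)+Q.max(0))/2).round(4),np.ptp(Q,axis=0).round(3))
print(delta(s,(.656,.140)))
E
```

```text
[[0.4663 0.3752 0.097 ]] [ 0.  0. -0.]
0.06 774 [0.4665 0.3722 0.0675] [0.162 0.159 0.015]
0.076 277 [0.4654 0.3758 0.0785] [0.042 0.044 0.005]
0.09 64 [0.4659 0.3757 0.0947] [0.016 0.016 0.009]
[112.4 280.5  -0. ]
```

```bash
python3 -m creep '[[62,[10,25,0],0],[62,[17,42,0],0],[62,[17,42,0],0],[62,[17,42,0],0],[62,[17,42,0],0],[62,[17,42,0],0],[62,[12,30,0],0],[62,[5,15,0],0],[62,[0,0,0],0],[62,[0,0,0],0]]'; python3 look.py w4
```

```text
t: 7.75
eef_pos: [0.6549, 0.1415, 0.2344]
eef_rot: [-3.106, -0.467, 0.003]
ft_force: [-0.4, -0.1, -0.0]
width: 0.728
finger_force: 0.0
[0.6549 0.1415 0.2344] [-3.1059e+00 -4.6690e-01  2.8000e-03] 0.7282435661776707 7.75
```

View pics/w4.png

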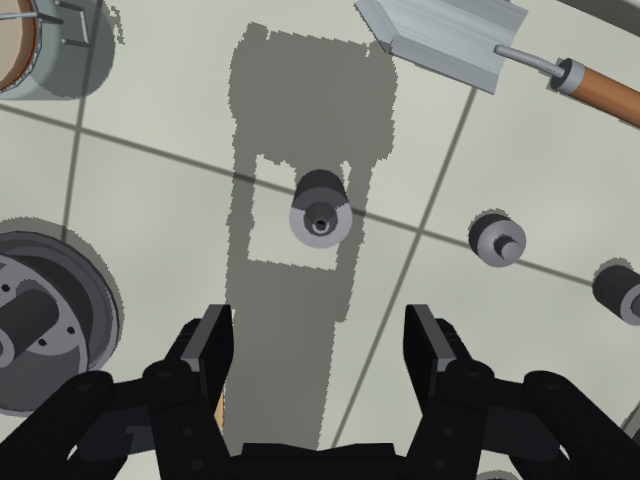

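The riser's spigot tip is at (321,225), centred between the fingers, and its shoulder disc is centred near (321,215).

```bash
python3 - <<'E'
from h import *
s=manip.state();p=ray("wrist",[(321,225)],[.108],s);print(p.round(4),delta(s,p[0,:2],.052))
E
```

```text
[[0.6574 0.141  0.108 ]] [  2.4   1.9 183. ]
```

```bash
python3 -m creep '[[62,[2,2,35],0],[62,[0,0,45],0],[62,[0,0,45],0],[62,[0,0,35],0],[62,[0,0,20],0],[62,[0,0,0],0],[36,[0,0,0],0],[36,[0,0,0],0],[36,[0,0,0],0],[36,[0,0,0],0],[36,[0,0,0],0]]' 40; python3 -m creep '[[36,[0,0,-20],0],[36,[0,0,-40],0],[36,[0,0,-45],0],[36,[0,0,-30],0],[36,[0,0,0],0],[36,[0,0,0],0]]'; python3 look.py w5; python3 - <<'E'
from h import *
print(delta(manip.state(),(.4663,.3755)))
E
```

```text
t: 8.9
eef_pos: [0.659, 0.1396, 0.0574]
eef_rot: [-3.106, -0.466, -0.005]
ft_force: [-1.4, 1.7, 5.0]
width: 0.508
finger_force: 41.4
t: 9.5
eef_pos: [0.6585, 0.1391, 0.1909]
eef_rot: [3.107, 0.466, 0.002]
ft_force: [-0.6, -0.5, -0.9]
width: 0.502
finger_force: 41.0
[0.6585 0.1391 0.1909] [3.1068e+00 4.6560e-01 2.4000e-03] 0.5023398431087609 9.5
[-113.8 -282.3    0.3]
```

View pics/w5.png

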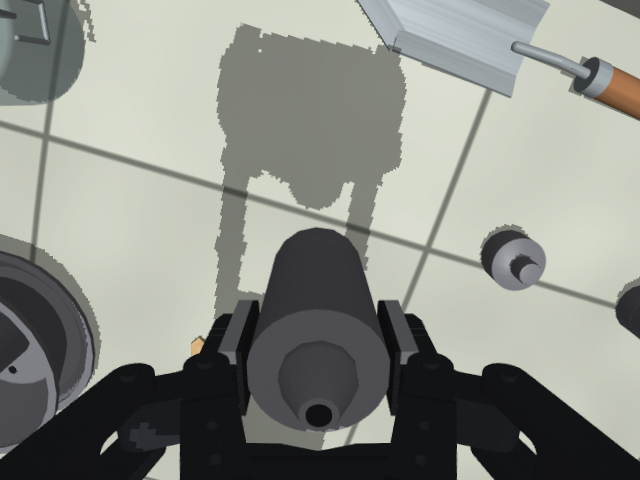

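The riser is upright in the grip, with its tip at (318,414).

```bash
python3 - <<'E'
from h import *
s=manip.state();z=s["eef_pos"][2]
p=ray("wrist",[(318,414),(318,370)],[z+.0506,z+.0326],s);print(p.round(4),delta(s,p[0,:2]),delta(s,p[1,:2]))
o=p.mean(0)[:2]-s["eef_pos"][:2]
print(delta(s,np.array([.4662,.3754])-o))
E
```

```text
[[0.6581 0.1394 0.2395]
 [0.6592 0.1397 0.2215]] [ 0.4 -0.2 -0. ] [ 1.5 -0.2 -0. ]
[-114.9 -281.9    0.3]
```

```bash
python3 -m creep '[[36,[-10,-25,0],0],[36,[-17,-42,0],0],[36,[-17,-42,0],0],[36,[-17,-42,0],0],[36,[-17,-42,0],0],[36,[-17,-42,0],0],[36,[-13,-30,0],0],[36,[-6,-17,0],0],[36,[0,0,0],0],[36,[0,0,0],0],[36,[0,0,0],0]]'; python3 - <<'E'
from h import *
s=manip.state();print(delta(s,np.array([.4662,.3754])-[.0002,.0004],.079+.0574), s["eef_pos"])
E
```

```text
t: 10.65
eef_pos: [0.4667, 0.3743, 0.1889]
eef_rot: [3.106, 0.464, -0.003]
ft_force: [-0.0, -0.8, -0.0]
width: 0.502
finger_force: 41.0
[-0.4 -0.9 52.5] [0.46671771 0.37434592 0.18891269]
```

```bash
python3 -m creep '[[36,[0,-1,15],0],[36,[0,0,10],0],[36,[0,0,8],0],[36,[0,0,8],0],[36,[0,0,5],0],[36,[0,0,3],0],[36,[0,0,0],0],[36,[0,0,0],0]]'
```

```text
t: 11.45
eef_pos: [0.4662, 0.3765, 0.1418]
eef_rot: [-3.106, -0.466, -0.001]
ft_force: [0.4, -0.6, -0.2]
width: 0.506
finger_force: 41.0
```

```bash
python3 -m creep '[[36,[0,0,3],0],[36,[0,0,1.5],0],[36,[0,0,1],0],[36,[0,0,0],0],[36,[0,0,0],0]]'
```

```text
t: 11.95
eef_pos: [0.4662, 0.3764, 0.1364]
eef_rot: [-3.106, -0.466, -0.001]
ft_force: [-0.6, -0.2, 2.6]
width: 0.506
finger_force: 41.3
```

```bash
python3 -m creep '[[55,[0,0,0],0],[62,[0,0,0],0],[62,[0,0,0],0],[62,[0,0,-25],0],[62,[0,0,-45],0],[62,[0,0,-45],0],[62,[0,0,-35],0],[62,[0,0,0],0],[62,[0,0,0],0],[62,[0,0,0],0]]'; python3 look.py w6;  python3 - <<'E'
from h import *
s=manip.state();print(delta(s,(.491,-.333)))
p,d=manip.camera("top");C=cloud("top",d)
P=C[230:370,90:190].reshape(-1,3)
for a,b in((.160,.173),(.18,.195)):
    Q=P[(P[:,2]>a)&(P[:,2]<b)];print(a,len(Q),((Q.min(0)+Q.max(0))/2).round(4),np.ptp(Q,axis=0).round(3))
E
```

```text
t: 12.95
eef_pos: [0.4659, 0.3761, 0.2836]
eef_rot: [3.105, 0.466, -0.004]
ft_force: [-0.4, 0.2, 0.7]
width: 0.726
finger_force: 0.0
[0.4659 0.3761 0.2836] [ 3.1054  0.4658 -0.0043] 0.7262512750691381 12.95
[-183.9  685.2    1.5]
0.16 444 [0.4644 0.3769 0.1665] [0.043 0.045 0.013]
0.18 79 [0.4638 0.3766 0.1846] [0.016 0.015 0.009]
```

View pics/w6.png

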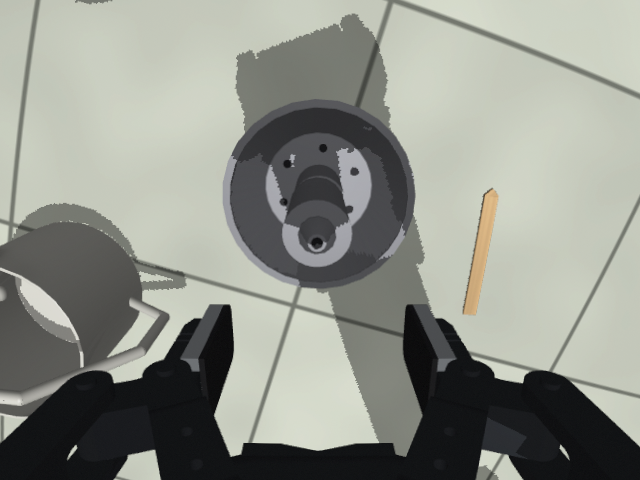

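The tall riser is upright and seated on the hub, with its tip at (317,243). I'll go to the small bowl next.

```bash
python3 - <<'E'
from h import *
s=manip.state();p=ray("wrist",[(317,243)],[.187],s);print(p.round(4))
E
python3 -m creep '[[62,[-6,22,0],0],[62,[-12,45,0],0],[62,[-12,45,0],0],[62,[-12,45,0],0],[62,[-12,45,0],0],[62,[-12,45,0],0],[62,[-12,45,0],0],[62,[-12,45,0],0],[62,[-12,45,0],0],[62,[-12,45,0],0],[62,[-12,45,0],0],[62,[-12,45,0],0],[62,[-12,45,0],0],[62,[-12,45,0],0],[62,[-12,45,0],0],[62,[-9,35,20],0],[62,[-6,20,20],0],[62,[0,0,5],0],[62,[0,0,0],0],[62,[0,0,0],0]]'; python3 look.py w7
```

```text
[[0.4651 0.3764 0.187 ]]
t: 15.05
eef_pos: [0.4931, -0.354, 0.2413]
eef_rot: [-3.106, -0.468, -0.001]
ft_force: [0.7, -1.0, 0.6]
width: 0.728
finger_force: 0.0
[ 0.4931 -0.354   0.2413] [-3.1065e+00 -4.6760e-01 -6.0000e-04] 0.7275378543537451 15.05
```

View pics/w7.png

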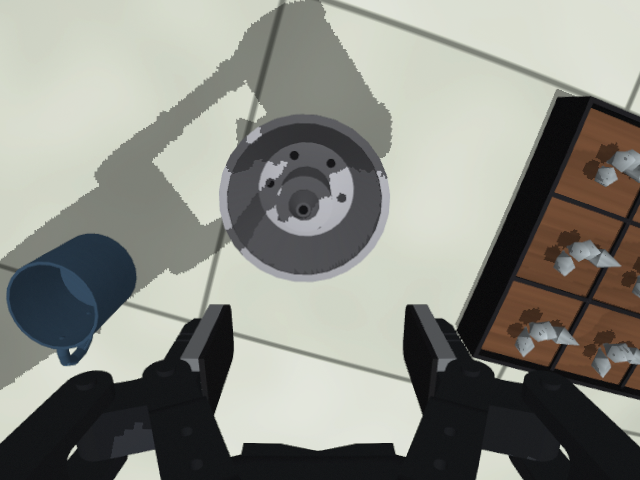

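The small bowl's spigot tip is at (304,209). The seed tray's edge lies to the right, so I'll check its clearance.

```bash
python3 - <<'E'
from h import *
s=manip.state();z=s["eef_pos"][2]
p=ray("wrist",[(304,209),(480,355),(556,97)],[.08,.05,.05],s);print(p.round(4),delta(s,p[0,:2],.034), delta(s,p[1,:2]),delta(s,p[2,:2]))
C=cloud("wrist",np.load("pics/w7.npz")["d"],s);print(C[340,490],C[120,565],C[100,562])
E
```

```text
[[ 0.495  -0.343   0.08  ]
 [ 0.4048 -0.5364  0.05  ]
 [ 0.6305 -0.5036  0.05  ]] [  4.7 -10.3 208.1] [-138.3  148.2    0. ] [ 87.  183.4   0.3]
[ 0.41715433 -0.54546518  0.03931632] [ 0.62035301 -0.53007786  0.02843005] [ 0.63755804 -0.53004546  0.01089315]
```

```bash
python3 - <<'E'
from h import *
s=manip.state()
C=cloud("wrist",np.load("pics/w7.npz")["d"],s)
P=C[170:240,260:345].reshape(-1,3)
for a,b in((.059,.064),(.07,.09)):
    Q=P[(P[:,2]>a)&(P[:,2]<b)];print(a,len(Q),((Q.min(0)+Q.max(0))/2).round(4),np.ptp(Q,axis=0).round(3))
C=cloud("top",np.load("pics/top0.npy"))
P=C[235:280,485:535].reshape(-1,3)
for a,b in((.059,.066),(.07,.09)):
    Q=P[(P[:,2]>a)&(P[:,2]<b)];print(a,len(Q),((Q.min(0)+Q.max(0))/2).round(4),np.ptp(Q,axis=0).round(3))
E
```

```text
0.059 1770 [ 0.4941 -0.3421  0.0615] [0.044 0.044 0.005]
0.07 522 [ 0.4943 -0.3422  0.0759] [0.019 0.02  0.012]
0.059 222 [ 0.4994 -0.3569  0.0625] [0.053 0.075 0.007]
0.07 71 [ 0.494  -0.341   0.0763] [0.017 0.018 0.012]
```

```bash
python3 -m creep '[[62,[5,-11,25],0],[62,[0,0,45],0],[62,[0,0,45],0],[62,[0,0,45],0],[62,[0,0,30],0],[62,[0,0,15],0],[62,[0,0,0],0],[36,[0,0,0],0],[36,[0,0,0],0],[36,[0,0,0],0],[36,[0,0,0],0],[36,[0,0,0],0]]' 50; python3 -m creep '[[36,[0,0,-20],0],[36,[0,0,-40],0],[36,[0,0,-45],0],[36,[0,0,-45],0],[36,[0,0,-45],0],[36,[0,0,-25],0],[36,[0,0,0],0],[36,[0,0,0],0]]'; python3 look.py w8
```

```text
t: 16.3
eef_pos: [0.496, -0.3441, 0.0392]
eef_rot: [3.103, 0.466, 0.007]
ft_force: [0.5, 0.7, 7.2]
width: 0.495
finger_force: 51.7
t: 17.1
eef_pos: [0.4945, -0.3432, 0.2558]
eef_rot: [3.106, 0.466, 0.001]
ft_force: [0.5, -0.5, -2.4]
width: 0.492
finger_force: 51.4
[ 0.4945 -0.3432  0.2558] [3.1062e+00 4.6590e-01 9.0000e-04] 0.4920589206720958 17.1
```

View pics/w8.png

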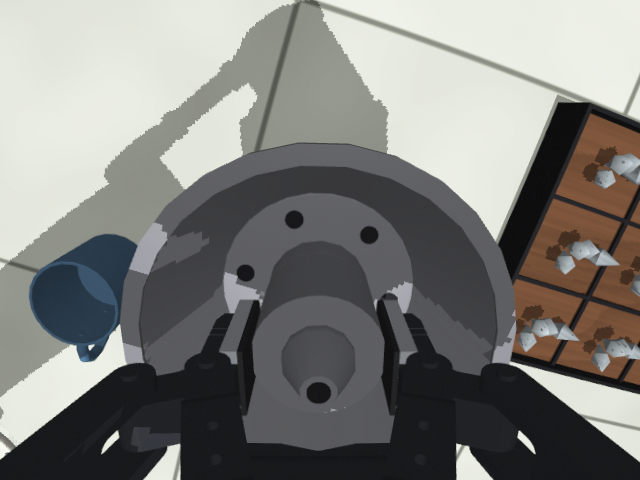

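The small bowl is held level, with its spigot tip at (318,393).

```bash
python3 - <<'E'
from h import *
s=manip.state();z=s["eef_pos"][2]
p=ray("wrist",[(318,393)],[z+.0408],s);o=p[0,:2]-s["eef_pos"][:2];print(o.round(4),delta(s,p[0,:2]),delta(s,np.array([.4652,.3764])-o))
E
```

```text
[-0.0005  0.    ] [-0.5 -0.2  0. ] [ 183.8 -696.     1. ]
```

```bash
python3 -m creep '[[36,[6,-22,0],0],[36,[12,-45,0],0],[36,[12,-45,0],0],[36,[12,-45,0],0],[36,[12,-45,0],0],[36,[12,-45,0],0],[36,[12,-45,0],0],[36,[12,-45,0],0],[36,[12,-45,0],0],[36,[12,-45,0],0],[36,[12,-45,0],0],[36,[12,-45,0],0],[36,[12,-45,0],0],[36,[12,-45,0],0],[36,[12,-45,0],0],[36,[7,-30,0],0],[36,[3,-14,0],0],[36,[0,0,0],0],[36,[0,0,0],0],[36,[0,0,0],0]]';python3 - <<'E'
from h import *
s=manip.state();print(delta(s,(.4656,.3764),.169+.0392), s["eef_pos"])
E
```

```text
t: 19.15
eef_pos: [0.4665, 0.3748, 0.2556]
eef_rot: [3.107, 0.463, -0.0]
ft_force: [-0.3, 0.5, -2.7]
width: 0.493
finger_force: 51.5
[-0.4 -1.8 47.4] [0.46648681 0.37483767 0.25556917]
```

```bash
python3 -m creep '[[36,[0,-1,12],0],[36,[0,0,8],0],[36,[0,0,8],0],[36,[0,0,7],0],[36,[0,0,4],0],[36,[0,0,3],0],[36,[0,0,0],0],[36,[0,0,0],0]]'
```

```text
t: 19.95
eef_pos: [0.4659, 0.3774, 0.2141]
eef_rot: [-3.107, -0.466, -0.001]
ft_force: [0.5, 0.0, -1.0]
width: 0.502
finger_force: 51.5
```

```bash
python3 -m creep '[[36,[0,0,3],0],[36,[0,0,2],0],[36,[0,0,1.5],0],[36,[0,0,0],0],[36,[0,0,0],0]]'
```

```text
t: 20.45
eef_pos: [0.466, 0.3773, 0.2082]
eef_rot: [-3.106, -0.466, -0.002]
ft_force: [-0.7, -1.1, 3.8]
width: 0.497
finger_force: 51.9
```

```bash
python3 -m creep '[[55,[0,0,0],0],[62,[0,0,0],0],[62,[0,0,0],0],[62,[0,0,-25],0],[62,[0,0,-40],0],[62,[0,0,-40],0],[62,[0,0,-25],0],[62,[0,0,0],0],[62,[0,0,0],0],[62,[0,0,0],0]]'; python3 look.py w9;  python3 - <<'E'
from h import *
s=manip.state();print(delta(s,(.671,-.022)))
C=cloud("wrist",np.load("pics/w9.npz")["d"],s)
p,d=manip.camera("top");T=cloud("top",d)[230:370,60:190]
for P in (C[100:330,220:420].reshape(-1,3),T.reshape(-1,3)):
  for a,b in((.22,.226),(.227,.234),(.24,.255)):
    Q=P[(P[:,2]>a)&(P[:,2]<b)]
    if len(Q):print(a,len(Q),((Q.min(0)+Q.max(0))/2).round(4),np.ptp(Q,axis=0).round(3))
E
```

```text
t: 21.45
eef_pos: [0.4657, 0.3772, 0.3352]
eef_rot: [3.105, 0.466, -0.004]
ft_force: [0.1, -0.6, 0.7]
width: 0.727
finger_force: 0.0
[0.4657 0.3772 0.3352] [ 3.1054  0.4658 -0.0044] 0.7272661754061631 21.45
[7.920e+01 4.418e+02 2.000e-01]
0.22 7046 [0.4648 0.3762 0.223 ] [0.135 0.133 0.006]
0.227 2856 [0.4644 0.3773 0.2305] [0.044 0.044 0.007]
0.24 690 [0.4647 0.3774 0.2451] [0.018 0.018 0.01 ]
0.22 609 [0.4659 0.3739 0.223 ] [0.132 0.128 0.006]
0.227 453 [0.4635 0.3638 0.2305] [0.118 0.104 0.007]
0.24 105 [0.4632 0.3772 0.2461] [0.017 0.017 0.012]
```

View pics/w9.png

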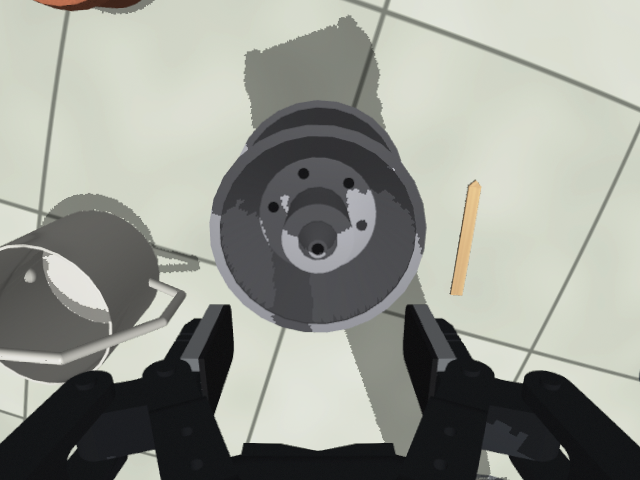

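The small bowl is level and seated, with its tip at (317,248); the depth puts its hub at (0.4647, 0.3773), shoulder at about z 0.231. Next is the cap.

```bash
python3 -m creep '[[62,[4,20,0],0],[62,[8,44,0],0],[62,[8,44,0],0],[62,[8,44,0],0],[62,[8,44,0],0],[62,[8,44,0],0],[62,[8,44,0],0],[62,[8,44,20],0],[62,[8,44,20],0],[62,[8,44,20],0],[62,[3,26,40],0],[62,[0,0,40],0],[62,[0,0,15],0],[62,[0,0,0],0],[62,[0,0,0],0]]'; python3 look.py w10; python3 - <<'E'
from h import *
s=manip.state()
C=cloud("wrist",np.load("pics/w10.npz")["d"],s)
P=C[100:330,200:440].reshape(-1,3)
for a,b in((.022,.03),(.042,.05)):
    Q=P[(P[:,2]>a)&(P[:,2]<b)];c=(Q.min(0)+Q.max(0))/2;print(a,len(Q),c.round(4),np.ptp(Q,axis=0).round(3),delta(s,c[:2],.010))
E
```

```text
t: 23.05
eef_pos: [0.6712, -0.0213, 0.1841]
eef_rot: [3.106, 0.468, 0.003]
ft_force: [-0.1, 0.7, 2.5]
width: 0.723
finger_force: 0.0
[ 0.6712 -0.0213  0.1841] [3.1063e+00 4.6770e-01 2.7000e-03] 0.7227264334284784 23.05
0.022 1829 [ 0.6667 -0.0231  0.0261] [0.044 0.044 0.008] [-5.900e+00 -1.000e-01  1.755e+02]
0.042 510 [ 0.6669 -0.0232  0.0453] [0.017 0.018 0.006] [ -5.8   0.  175.5]
```

View pics/w10.png

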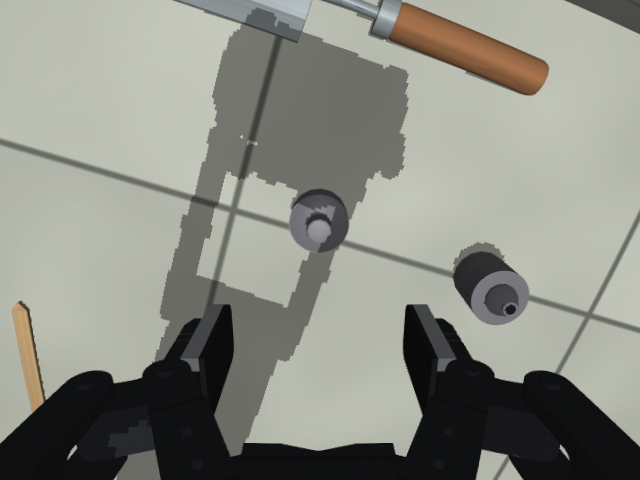

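The cap's knob is at (318,230). The short riser at (500,295) and the trowel handle are clear of the fingers.

```bash
python3 -m creep '[[62,[-6,0,30],0],[62,[0,0,45],0],[62,[0,0,45],0],[62,[0,0,30],0],[62,[0,0,16],0],[62,[0,0,6],0],[62,[0,0,0],0],[62,[0,0,0],0],[62,[0,0,0],0]]' 40
```

```text
t: 24.0
eef_pos: [0.6668, -0.0239, 0.0131]
eef_rot: [3.106, 0.466, 0.006]
ft_force: [-0.4, 0.3, -0.1]
width: 0.727
finger_force: 0.0
```

```bash
python3 -m creep '[[62,[0,0,4],0],[62,[0,0,2],0],[62,[0,0,0],0],[36,[0,0,0],0],[36,[0,0,0],0],[36,[0,0,0],0],[36,[0,0,0],0],[36,[0,0,0],0]]' 40
```

```text
t: 24.8
eef_pos: [0.6654, -0.0239, 0.0045]
eef_rot: [3.107, 0.466, 0.001]
ft_force: [-0.4, 0.9, 0.8]
width: 0.5
finger_force: 40.7
```

```bash
python3 -m creep '[[36,[0,0,-20],0],[36,[0,0,-40],0],[36,[0,0,-45],0],[36,[0,0,-45],0],[36,[0,0,-45],0],[36,[0,0,-45],0],[36,[0,0,-45],0],[36,[0,0,-20],0],[36,[0,0,0],0],[36,[0,0,0],0],[36,[0,0,0],0]]'; python3 look.py w11;python3 - <<'E'
from h import *
s=manip.state()
print(delta(s,(.4647,.3773)))
E
```

```text
t: 25.9
eef_pos: [0.665, -0.0239, 0.3061]
eef_rot: [-3.106, -0.466, 0.007]
ft_force: [1.3, 0.0, -0.6]
width: 0.499
finger_force: 40.8
[ 0.665  -0.0239  0.3061] [-3.1058 -0.4659  0.007 ] 0.49940431170040206 25.9
[ -73.7 -442.2    1.1]
```

View pics/w11.png

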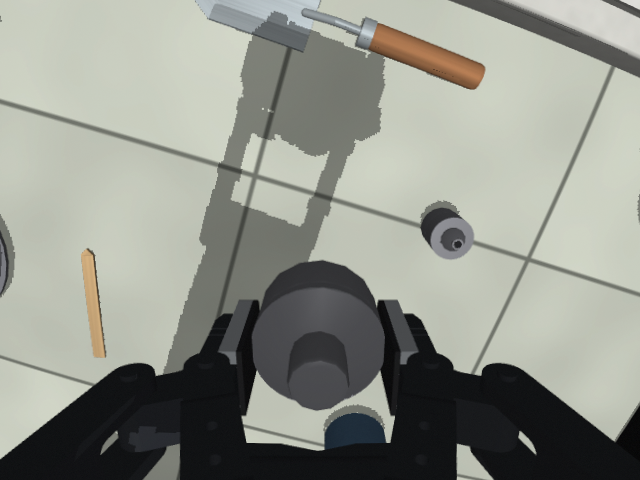

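The cap is held upright, with the centre of its knob top at about (319,384).

```bash
python3 - <<'E'
from h import *
s=manip.state();z=s["eef_pos"][2]
p=ray("wrist",[(319,384),(318.5,346)],[z+.0415,z+.0215],s);print((p[:,:2]-s["eef_pos"][:2]).round(4))
for q in p: print(delta(s,np.array([.4647,.3773])-(q[:2]-s["eef_pos"][:2])))
E
python3 -m creep '[[36,[-4,-20,0],0],[36,[-7,-44,0],0],[36,[-7,-44,0],0],[36,[-7,-44,0],0],[36,[-7,-44,0],0],[36,[-7,-44,0],0],[36,[-7,-44,0],0],[36,[-7,-44,0],0],[36,[-7,-44,0],0],[36,[-7,-44,0],0],[36,[-5,-22,0],0],[36,[-1,-4,0],0],[36,[0,0,0],0],[36,[0,0,0],0],[36,[0,0,0],0]]';python3 - <<'E'
from h import *
s=manip.state();print(delta(s,(.4647,.3773),.231+.0045))
E
```

```text
[[0.0031 0.0008]
 [0.0029 0.0009]]
[ -76.9 -442.3    1.2]
[ -76.7 -442.2    1.2]
t: 27.45
eef_pos: [0.4665, 0.3761, 0.309]
eef_rot: [3.107, 0.463, -0.001]
ft_force: [-0.4, -0.4, -0.4]
width: 0.507
finger_force: 40.8
[-1.4 -1.7 73.5]
```

```bash
python3 -m creep '[[36,[-4,-1,15],0],[36,[0,0,20],0],[36,[0,0,10],0],[36,[0,0,7],0],[36,[0,0,6],0],[36,[0,0,5],0],[36,[0,0,3],0],[36,[0,0,0],0],[36,[0,0,0],0]]'
```

```text
t: 28.35
eef_pos: [0.4617, 0.3772, 0.2437]
eef_rot: [-3.107, -0.466, -0.001]
ft_force: [0.1, 0.6, -0.2]
width: 0.502
finger_force: 40.8
```

Foot at 0.239, 8 mm to go.

```bash
python3 -m creep '[[36,[0,0,3],0],[36,[0,0,3],0],[36,[0,0,2],0],[36,[0,0,1],0],[36,[0,0,0],0],[36,[0,0,0],0]]'
```

```text
t: 28.95
eef_pos: [0.4618, 0.3772, 0.2354]
eef_rot: [-3.106, -0.466, -0.002]
ft_force: [-0.4, -1.0, 5.2]
width: 0.504
finger_force: 41.3
```

Seated at the expected height (0.2355) with contact. Releasing and backing off.

```bash
python3 -m creep '[[52,[0,0,0],0],[62,[0,0,0],0],[62,[0,0,0],0],[62,[0,0,-20],0],[62,[0,0,-35],0],[62,[0,0,-35],0],[62,[0,0,-20],0],[62,[0,0,0],0],[62,[0,0,0],0],[62,[0,0,0],0]]'; python3 look.py w12;  python3 - <<'E'
from h import *
s=manip.state()
C=cloud("wrist",np.load("pics/w12.npz")["d"],s)
p,d=manip.camera("scene");cv2.imwrite("pics/s12.png",cv2.resize(p[40:240,240:500,::-1],None,fx=3,fy=3))
P=C[100:330,200:440].reshape(-1,3)
for a,b in((.22,.226),(.253,.26),(.272,.28)):
    Q=P[(P[:,2]>a)&(P[:,2]<b)]
    if len(Q):print(a,len(Q),((Q.min(0)+Q.max(0))/2).round(4),np.ptp(Q,axis=0).round(3),np.median(Q[:,2]))
E
```

```text
t: 29.95
eef_pos: [0.4616, 0.377, 0.3418]
eef_rot: [3.105, 0.466, -0.005]
ft_force: [-0.8, -0.4, -0.3]
width: 0.727
finger_force: 0.0
[0.4616 0.377  0.3418] [ 3.1052  0.4658 -0.005 ] 0.7273809927246788 29.95
0.22 7819 [0.4648 0.3771 0.223 ] [0.135 0.135 0.006] 0.22352738678570283
0.253 3250 [0.4627 0.3779 0.2565] [0.044 0.044 0.007] 0.2576147739617493
0.272 885 [0.463  0.3779 0.2749] [0.017 0.017 0.006] 0.27580542215367687
```

View pics/s12.png

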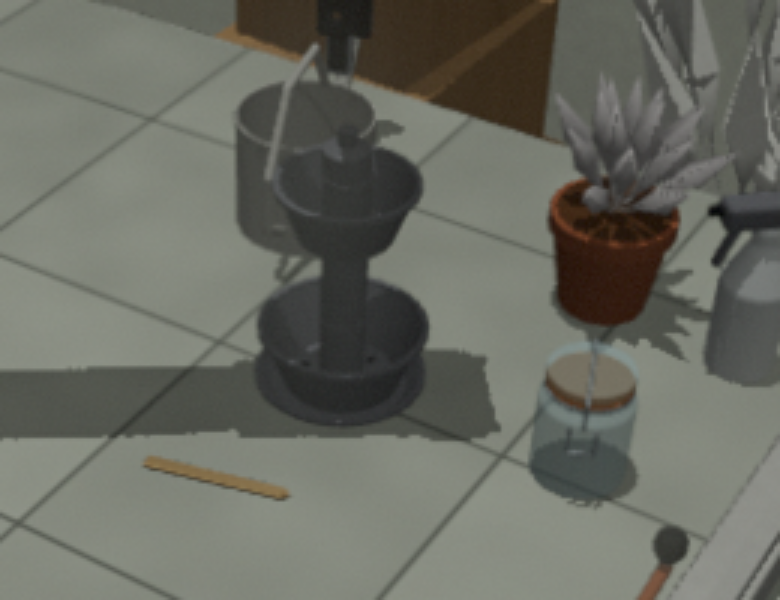

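The planter stands upright and complete in the saucer, and the gripper is clear. The cap top is at the expected height and about 2 mm off the axis, inside the 5 mm limit.

```bash
python3 -c "
from workcell import manip
print(manip.finish_job())"
```

```text
the job is handed in; nothing more can be done
None
```

The two-tier planter is assembled on its saucer and handed in after about 30 s of robot time; every piece measured at its seated height and within about 2 mm of the axis below, but the hand-in returned no verdict.

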